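# Close the terminal cover of a garage battery

## Robot

A 6-joint arm with a two-finger parallel gripper is mounted at the origin on the work surface. World frame = base frame: x ahead of the robot, y to its left, z up, the work surface at z = 0. Lengths are in m, angles in rad, forces in N, time in s.
With the tool pointing down it reaches from about 0.275 to 0.85 m from the base axis. Payload 19 kg.
Tool frame: the origin (TCP) lies midway between the tips of the shut fingers; the grasp point (between the pads) lies grip_depth behind it (grip_depth is the distance from the TCP to the grasp point, in m); z points along the fingers, y is the line along which they close (so a half turn about z gives the same grasp; the last joint's range is limited). The gripper opens to 85 mm and grips with 20 to 120 N. Pads are 22 mm wide; open, the fingers measure 114 mm over their backs; the gripper's body (76 mm by 85 mm) begins 54 mm behind the grasp point. The pads swing forward as they close: fully open they stand 13 mm farther back than shut.
Start: joints at [-1.367, 0.15, 1.437, -0, 1.554, -0.134], TCP at [0.191, -0.542, 0.203] pointing down, gripper open.
Joint ranges: [-2.8, 2.8], [-0.68, 2.1], [0.12, 2.68], [-1.39, 4.53], [0.16, 2.79], [-2.81, 2.81]. Speed limits (rad/s): [1.89, 1.89, 2.22, 3.01, 3.01, 3.01].

## Interface

Orientations are given as a unit quaternion [x, y, z, w].
In Python, from plant import * gives the robot as it stands.
- The arm moves only by the tool send_rows, never from a script. Its argument "targets" is a list of rows, each an object of numbers: "tx", "ty", "tz": the shift along the tool's x, y, z in units of 600 mm (1.0 is 600 mm); "turn": the turn about the tool's z in units of 60 degrees (1.0 is 60 degrees); "gripper": the opening in per cent of the stroke, from 0 (shut) to 100 (fully open). A call has 1 to 20 rows; each row is the pose to reach, as a shift and turn from the pose commanded when the call began, along the tool's axes at that moment; what a row does not reach only later rows make up. A row lasts 1/8 s, in which the tool goes at most 62.5 mm and 10.7 degrees, less where a joint would pass 70% of its speed; a pose out of reach is approached as far as the arm can. A call with a number of a shift or a turn outside -1 to 1 is refused whole. A call with a gripper value outside its range is refused whole. The fingers move at their own pace and stop on an object; the grip force is fixed at half the most. Time passes only in rows, so rows that repeat a pose let the fingers close. It gives the time, the measured TCP pose, the force, the opening and the grip force at its end, in the units of the state.
- sense(): the state, without advancing time (a new reading comes with each control period).
- camera(name): name is "scene" or "top" or "wrist"; returns a dict with "frame" (480x640x3 uint8, red, green, blue), "depth" (480x640 float32, m along the optical axis (not along the pixel's ray), 0 where there is no reading), "mtx" (3x3 intrinsics, pixels), "dist_coeffs" ([k1, k2, p1, p2, k3] as OpenCV has them; the pictures are not rectified), "eye" and "orientation" of the camera in the world. Camera axes: x right, y down, z forward; pixel columns grow to the right and rows downward; lengths in m; the calibration is good to about 2 mm. A picture is of the moment at which its call begins.
- job_done(): hands the job in; it is judged then, once.
The state is a dict: "t": time; "joint_positions": joint angles; "joint_vel": joint speeds; "joint_efforts": joint torques, N m; "position": TCP position; "orientation": TCP orientation; "wrist_force": force on the tool from outside, world axes, zero at the start; "torque": the same for the moment, N m; "finger_gap": finger opening in m; "finger_force": force on a finger pad.
Only numpy, scipy, OpenCV 4.12 (cv2) and the standard library are available. Lean on these libraries where they do the work, as an engineer would, in place of code of your own. Each camera call takes 0.05 s, during which the arm holds its last target. There are 200 camera calls.

## Task

One terminal cover of the battery on the shelf stands open. Using only the fingertips, fold it over the post, press it flat and push it by its raised ridge until its free edge is tucked well beneath the lip and stays shut by itself, then take the hand away. Grasp and lift nothing, and leave the battery and the things round about where they are.

Things in the scene. Friction and masses are not known exactly. Their poses are not given: they have to be found in the camera images.
- battery: Battery, black case, grey lid: 132 (its x) by 196 (y) mm, 160 mm up to the flat deck of the lid; 6 kg, loose on the shelf. Origin: centre of the underside; z up; x points from the covers' hinges to their lips. On the deck, centres 120 mm apart in y, are two alike covers over recessed posts: the +y one is open and is to be closed; the -y one is already tucked.
- hinge_home (a point): Middle of the open cover's hinge axis with the hinge fully back, at deck height (at x -50, y +60, z 160 mm of the battery). The hinge axis runs along the battery's y. It does not move with the cover. Axes as the battery's.
- lip (a point): Middle of the front lower edge of the fixed grey lip, 76 mm ahead (battery +x) of hinge_home and 6 mm above the deck. The lip is 62 mm wide (y), 6 mm thick (its underside 6 mm and its top 12 mm above the deck) and overhangs the deck by 14 mm, so the 3 mm cover goes in beneath it with 2.5 mm to spare. Axes as the battery's.
- cover (a joint): Cover's opening angle: 0 flat on the deck, pi/2 upright, more = leaning back from the lip. Stiff black plate 62 mm wide, 3 mm thick, reaching 70 mm from the axis (its underside passes through the axis). A weak spring opens it to 1.45-2 rad unless held; keeping it flat takes about 1.2 N at the edge. The lip blocks it: pushed forward too early, it lands on top of the lip and must be drawn back.
- cover_slide (a joint): Travel in m of the cover with its hinge pin in slots, along the battery's +x towards the lip: 0 = fully back, 0.016 = fully forward (end stop). Friction of about 3 N holds it wherever it is left. Fully back, the cover's free edge lies 6 mm short of the lip when flat; fully forward it lies 10 mm beneath the lip.
- cover_edge (a point): Middle of the cover's free edge, 70 mm from the hinge axis, half-way through its thickness; moves with the cover. Its x runs from hinge to edge, its z out of the face that is on top when shut.
- cover_ridge (a point): Foot of the raised ridge on the face that is on top when the cover is shut, on the ridge's side towards the hinge, 49 mm from the hinge axis; moves with the cover. The ridge is 5 mm thick, 44 mm wide and stands 6 mm above the face; a fingertip pushes against it to slide the cover. Axes as cover_edge.
- maintainer: Black battery maintainer, 120 x 68 x 42 mm, loose, beside the battery; leave it alone. Origin: centre of the underside.
- post_cleaner: Stainless post cleaner with two brushes, about 120 mm long and 38 mm in diameter, lying loose; leave it alone. Origin: underside, at its middle.
- pliers: Chrome pliers, about 185 x 64 x 14 mm, lying loose; leave them alone. Origin: underside, at their middle.
- parts_tray: Translucent tray with four empty cells, 140 x 200 x 40 mm, loose, beyond the battery; leave it alone. Origin: centre of the underside.

How it is judged:
By the outcome, as a careful person would: the job done as asked, in the order asked, and still so for the second after the job is handed in, with the robot touching nothing.
It also fails if it takes over 42 s, if anything falls off the work surface, if the arm or the gripper's body presses on something with over 40 N, if the wrist force passes 120 N, or if a joint passes its speed limit or range.

## Working session

There is one attempt and no reset: what is moved stays moved. The work goes in short steps, Python scripts to look and compute and a tool call to move; the robot and the scene stay as the last step left them, time stands still between calls to the robot, and variables do not carry over. Pictures are saved under pics/ and viewed, at most 10 in all, crops included, and the job is handed in when it is done.

Besides the shell and the picture viewer there is one more tool, called in YAML: its name, and indented under it one key for each argument. send_rows: Moves the arm, as the interface text tells. Shifts and turns lie within -1 to 1; 1 stands for 600 mm of shift or 60 degrees of turn. Its arguments: {"type":"object","properties":{"targets":{"type":"array"}},"required":["targets"]}

```bash
mkdir -p pics; ls
cat > h.py <<'E'
from plant import *
import numpy as np, cv2, pickle
from scipy.spatial.transform import Rotation as R
def shot(n,tag):
    c=camera(n); pickle.dump(c,open(f'{tag}.pkl','wb'))
    cv2.imwrite(f'pics/{tag}.png',c['frame'][:,:,::-1]); return c
def pts(c,uv):
    """world points from pixels using depth"""
    uv=np.asarray(uv,float).reshape(-1,1,2)
    n=cv2.undistortPoints(uv,np.array(c['mtx']),np.array(c['dist_coeffs']))[:,0]
    ij=uv[:,0].round().astype(int); d=c['depth'][ij[:,1],ij[:,0]]
    return R.from_quat(c['orientation']).apply(np.c_[n,np.ones(len(n))]*d[:,None])+c['eye']
def plane(c,uv,z):
    uv=np.asarray(uv,float).reshape(-1,1,2)
    n=cv2.undistortPoints(uv,np.array(c['mtx']),np.array(c['dist_coeffs']))[:,0]
    r=R.from_quat(c['orientation']).apply(np.c_[n,np.ones(len(n))]); e=np.array(c['eye'])
    return e+r*((z-e[2])/r[:,2])[:,None]
E
python3 - <<'E'
from h import *
a=shot('scene','s1');b=shot('top','t1')
for c in(a,b):print(c['eye'],R.from_quat(c['orientation']).as_matrix()[:,2])
s=sense();print(s['position'],s['orientation'],s['t'],R.from_quat(s['orientation']).as_matrix())
cv2.imwrite('pics/j1.png',np.hstack([cv2.resize(x['frame'],(400,300))[:,:,::-1] for x in(a,b)]))
E
```

```text
pics
[ 0.88235652 -0.56406612  0.62885609] [-0.42057046  0.65673028 -0.62595993]
[ 0.41288638 -0.02123774  0.95839272] [ 0.15543479 -0.01510702 -0.98773063]
[ 0.19047797 -0.54225008  0.20246968] [ 9.85773208e-01  1.68080004e-01 -1.53653831e-05 -5.42740432e-04] 0.1 [[ 9.43498224e-01  3.31377512e-01 -2.12741194e-04]
 [ 3.31377546e-01 -9.43497636e-01  1.06487273e-03]
 [ 1.52154062e-04 -1.07520318e-03 -9.99999410e-01]]
```

View pics/t1.png

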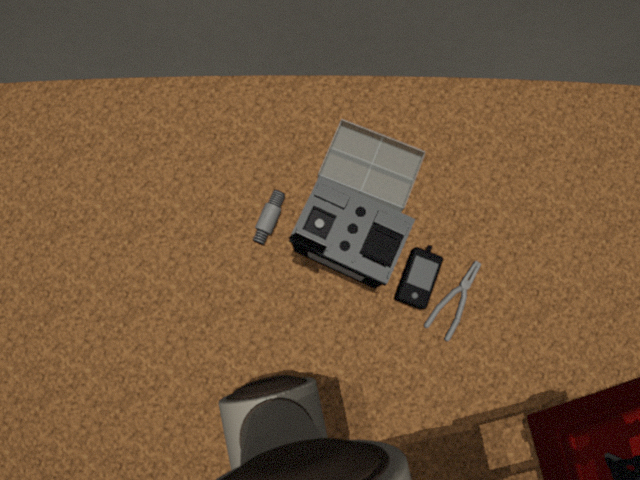

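View pics/s1.png

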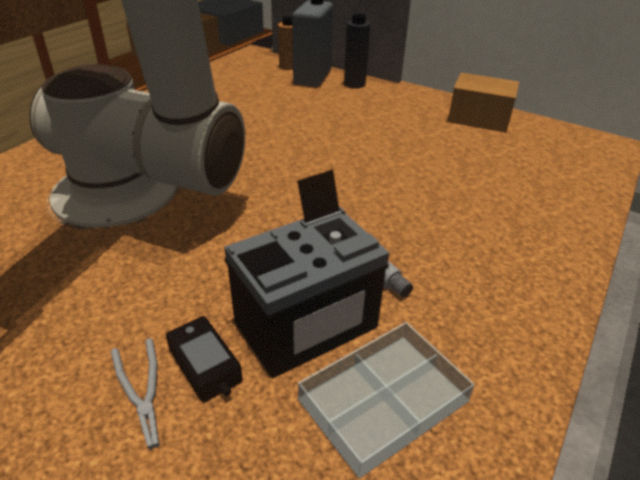

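The top view shows the battery's grey lid, about (295–412, 180–285). The open cover is the dark plate near (308,243) and the lips are on the far side. The scene view confirms the cover is upright at (320,195). Next I fit the lid outline.

```bash
cat > fit.py <<'E'
from h import *
for n in('t1','s1'):
    c=pickle.load(open(n+'.pkl','rb'))
    v,u=np.mgrid[0:480,0:640]; P=pts(c,np.c_[u.ravel(),v.ravel()]).reshape(480,640,3)
    ok=(c['depth']>0)&(np.linalg.norm(P[...,:2]-[.49,-.05],axis=2)<.17)
    m=ok&(P[...,2]>.15)&(P[...,2]<.178)
    h,_=np.histogram(P[m][:,2],np.arange(.15,.18,.002));print(n,h)
    m=cv2.morphologyEx(m.astype(np.uint8),cv2.MORPH_OPEN,np.ones((3,3)))
    q=P[m>0]; print(m.sum(),cv2.minAreaRect(q[:,:2].astype(np.float32)*1000))
    hi=ok&(P[...,2]>.182)&(P[...,2]<.26)
    q=P[hi]; print('cover',len(q),q.mean(0) if len(q) else 0, q.max(0),q.min(0))
    l=ok&(P[...,2]>.168)&(P[...,2]<.178)
    nn,lab,st,ce=cv2.connectedComponentsWithStats(l.astype(np.uint8))
    for i in range(1,nn):
        if st[i,4]>60: print('lip',st[i],P[lab==i].mean(0), cv2.minAreaRect(P[lab==i][:,:2].astype(np.float32)*1000))
E
python3 fit.py
```

```text
t1 [  44   54   49  476 1935 1707  899  266   90  178  467  283   32    8]
6442 ((572.0247192382812, -93.16520690917969), (196.91879272460938, 133.0386962890625), 64.77477264404297)
cover 287 [ 0.5354429  -0.01024139  0.21002679] [0.55716332 0.02054901 0.22831754] [ 0.51706881 -0.04058729  0.18271866]
lip [314 183  36  25 445] [ 0.6315358  -0.05460417  0.17138443] ((631.8908081054688, -54.748023986816406), (62.043460845947266, 24.7779483795166), 64.52819061279297)
lip [374 210  35  26 447] [ 0.58053619 -0.16354021  0.1715146 ] ((580.8399047851562, -163.772705078125), (62.462554931640625, 24.60451889038086), 65.05493927001953)
s1 [ 183  180  171  573 3191 1208  871  267  209  300  922  130   45   49]
8225 ((572.3207397460938, -92.61881256103516), (197.7556610107422, 135.50462341308594), 64.7720718383789)
cover 1114 [ 0.53799292 -0.01142045  0.20449636] [0.55898077 0.02191112 0.22671079] [ 0.5166883  -0.04200165  0.18201058]
lip [303 201  36  18 244] [ 0.54793762 -0.01625109  0.17287391] ((548.89794921875, -15.331989288330078), (62.3954963684082, 8.269471168518066), 63.99000549316406)
lip [334 233  45  25 527] [ 0.6326772  -0.05671294  0.17086413] ((632.5907592773438, -55.365196228027344), (63.27716827392578, 25.99598503112793), 64.33634948730469)
lip [258 261  49  27 639] [ 0.58177972 -0.16474148  0.17073946] ((581.2742919921875, -163.51161193847656), (62.35601043701172, 26.326797485351562), 65.33181762695312)
```

Lid and lip fits agree in both views. The battery centre is at (0.572, -0.093), with its x axis at yaw -25.2° and hinge_home near (0.552, -0.017). I'll shut the fingers and go behind the cover, staying high.

send_rows:
  targets:
    - {"tx": 0, "ty": 0, "tz": -0.1, "turn": 0, "gripper": 0}
    - {"tx": 0, "ty": 0, "tz": -0.16, "turn": 0.15, "gripper": 0}
    - {"tx": 0.77, "ty": -0.714, "tz": -0.16, "turn": 0.743, "gripper": 0}
    - {"tx": 0.77, "ty": -0.714, "tz": -0.16, "turn": 0.743, "gripper": 0}
    - {"tx": 0.77, "ty": -0.714, "tz": -0.16, "turn": 0.743, "gripper": 0}
    - {"tx": 0.77, "ty": -0.714, "tz": -0.16, "turn": 0.743, "gripper": 0}
    - {"tx": 0.77, "ty": -0.714, "tz": -0.16, "turn": 0.743, "gripper": 0}
    - {"tx": 0.77, "ty": -0.714, "tz": -0.16, "turn": 0.743, "gripper": 0}
    - {"tx": 0.77, "ty": -0.714, "tz": -0.16, "turn": 0.743, "gripper": 0}
    - {"tx": 0.77, "ty": -0.714, "tz": -0.16, "turn": 0.743, "gripper": 0}
    - {"tx": 0.77, "ty": -0.714, "tz": -0.16, "turn": 0.743, "gripper": 0}
    - {"tx": 0.77, "ty": -0.714, "tz": -0.16, "turn": 0.743, "gripper": 0}
    - {"tx": 0.77, "ty": -0.714, "tz": -0.16, "turn": 0.743, "gripper": 0}
    - {"tx": 0.77, "ty": -0.714, "tz": -0.16, "turn": 0.743, "gripper": 0}
    - {"tx": 0.77, "ty": -0.714, "tz": -0.16, "turn": 0.743, "gripper": 0}
    - {"tx": 0.77, "ty": -0.714, "tz": -0.16, "turn": 0.743, "gripper": 0}
    - {"tx": 0.77, "ty": -0.714, "tz": -0.16, "turn": 0.743, "gripper": 0}
    - {"tx": 0.77, "ty": -0.714, "tz": -0.16, "turn": 0.743, "gripper": 0}

```text
t: 2.35
position: [0.4844, 0.0144, 0.2991]
orientation: [0.976, -0.219, 0.0, -0.0]
wrist_force: [0.3, -0.9, 0.1]
finger_gap: 0.0
finger_force: 0.0
```

```bash
cat > st.py <<'E'
from h import *
a=np.radians(-25.2);bx=np.array([np.cos(a),np.sin(a),0]);by=np.array([-np.sin(a),np.cos(a),0])
C=np.array([.572,-.093,0]);H=C-.05*bx+.06*by+[0,0,.160]
def rel(p): d=np.asarray(p)-H; return np.round(1e3*np.array([d@bx,d@by,d[2]]),1)
def st():
    s=sense();M=R.from_quat(s['orientation']).as_matrix()
    f=np.array(s['wrist_force'])
    print('t',round(s['t'],2),'tcp rel hinge mm',rel(s['position']),'yaw',np.degrees(np.arctan2(M[1,0],M[0,0])).round(2),'tilt',M[:,2].round(3),'F bx,by,z',np.round([f@bx,f@by,f[2]],2),'gap',s['finger_gap'])
if __name__=='__main__':
    st()
E
python3 st.py; python3 -c "
from h import *
shot('scene','s2');c=pickle.load(open('s2.pkl','rb'));cv2.imwrite('pics/s2c.png',cv2.resize(c['frame'][120:360,200:440,::-1],(600,600)))"
```

```text
t 2.35 tcp rel hinge mm [-7.500e+01 -1.000e-01  1.391e+02] yaw -25.27 tilt [ 0.  0. -1.] F bx,by,z [ 0.69 -0.65  0.12] gap 1.1652975027466156e-05
```

View pics/s2c.png

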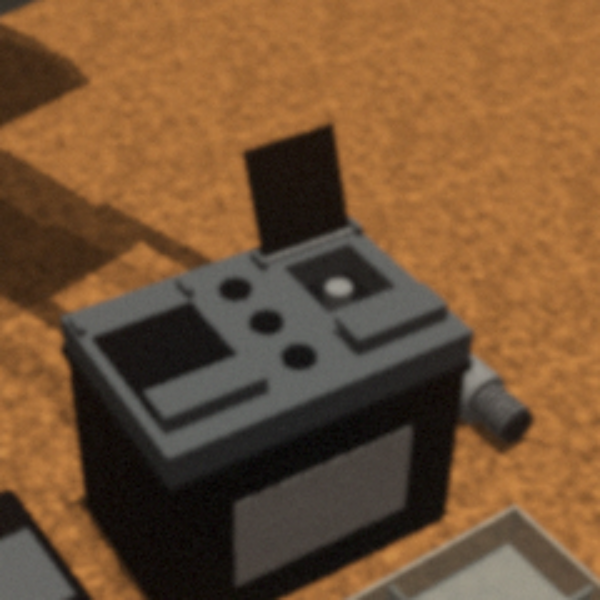

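The crop shows the cover leaning back, at (295,190), with the post exposed at (340,287) and the arm out of view. I'll go down behind the cover and push it to upright.

send_rows:
  targets:
    - {"tx": 0, "ty": 0, "tz": 0.08, "turn": 0, "gripper": 0}
    - {"tx": 0, "ty": 0, "tz": 0.162, "turn": 0, "gripper": 0}
    - {"tx": 0, "ty": 0, "tz": 0.162, "turn": 0, "gripper": 0}
    - {"tx": 0.04, "ty": 0, "tz": 0.162, "turn": 0, "gripper": 0}
    - {"tx": 0.055, "ty": 0, "tz": 0.162, "turn": 0, "gripper": 0}
    - {"tx": 0.065, "ty": 0, "tz": 0.162, "turn": 0, "gripper": 0}
    - {"tx": 0.075, "ty": 0, "tz": 0.162, "turn": 0, "gripper": 0}
    - {"tx": 0.083, "ty": 0, "tz": 0.162, "turn": 0, "gripper": 0}
    - {"tx": 0.091, "ty": 0, "tz": 0.162, "turn": 0, "gripper": 0}
    - {"tx": 0.091, "ty": 0, "tz": 0.162, "turn": 0, "gripper": 0}

```text
t: 3.65
position: [0.5339, -0.0086, 0.2017]
orientation: [0.976, -0.218, -0.0, -0.0]
wrist_force: [-0.5, -0.4, -0.1]
finger_gap: -0.0001
finger_force: 0.0
```

```bash
python3 st.py; python3 -c "
from h import *
shot('scene','s3');c=pickle.load(open('s3.pkl','rb'));cv2.imwrite('pics/s3c.png',cv2.resize(c['frame'][120:360,200:440,::-1],(600,600)))"
```

```text
t 3.65 tcp rel hinge mm [-20.4   0.2  41.7] yaw -25.23 tilt [-0.  0. -1.] F bx,by,z [-0.3  -0.55 -0.1 ] gap -0.00011812444886760946
```

View pics/s3c.png

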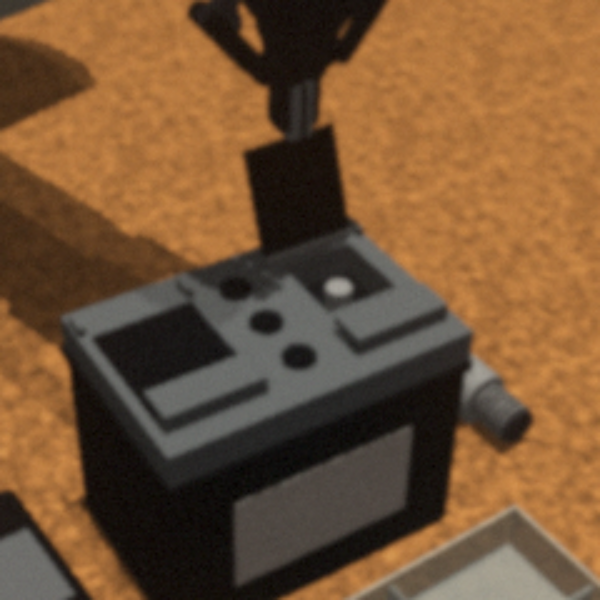

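The cover's top edge, (245,152)–(332,125), hardly moved. I'll measure its plane from depth before and after.

```bash
cat > cov.py <<'E'
from st import *
import sys
def cov(n,zlo=6,zhi=80):
    c=pickle.load(open(n+'.pkl','rb'))
    v,u=np.mgrid[0:480,0:640]; P=pts(c,np.c_[u.ravel(),v.ravel()]); d=P-H
    q=np.c_[d@bx,d@by,d[:,2]]*1e3; f=c['frame'].reshape(-1,3).max(1)
    m=(c['depth'].ravel()>0)&(q[:,0]>-60)&(q[:,0]<64)&(abs(q[:,1])<36)&(q[:,2]>zlo)&(q[:,2]<zhi)
    q=q[m]; print(n,len(q))
    for z in range(zlo,zhi,6):
        k=(q[:,2]>=z)&(q[:,2]<z+6)
        if k.sum()>5: print(z+3,'n',k.sum(),'x med/max',np.median(q[k,0]).round(1),q[k,0].max().round(1),'y',np.percentile(q[k,1],[2,98]).round(1))
if __name__=='__main__':
    for n in sys.argv[1:]:cov(n)
E
python3 cov.py s1 s3
```

```text
s1 1505
9 n 147 x med/max -3.0 2.4 y [-30.7  30. ]
15 n 143 x med/max -5.2 -2.4 y [-30.   30.6]
21 n 152 x med/max -7.2 -3.0 y [-30.   29.7]
27 n 143 x med/max -9.3 -6.4 y [-30.1  29.5]
33 n 141 x med/max -11.4 -8.3 y [-30.3  30.6]
39 n 156 x med/max -13.3 -9.1 y [-30.5  29.8]
45 n 160 x med/max -15.9 -10.7 y [-30.5  30.2]
51 n 143 x med/max -17.9 -14.1 y [-29.6  29.9]
57 n 147 x med/max -19.9 -17.0 y [-30.8  29.6]
63 n 170 x med/max -22.0 -17.8 y [-30.8  30. ]
s3 1556
9 n 138 x med/max -2.8 7.5 y [-31.1  28.8]
15 n 149 x med/max -5.0 -0.8 y [-30.5  30. ]
21 n 151 x med/max -7.1 -3.8 y [-30.6  29.8]
27 n 143 x med/max -9.2 -6.1 y [-30.6  29.9]
33 n 145 x med/max -11.3 -7.7 y [-30.3  30.2]
39 n 158 x med/max -13.7 -10.0 y [-30.1  30. ]
45 n 146 x med/max -15.6 -12.6 y [-30.3  29.5]
51 n 160 x med/max -17.9 -14.1 y [-30.2  29.8]
57 n 153 x med/max -20.1 -16.1 y [-29.6  30.4]
63 n 138 x med/max -22.0 -18.0 y [-29.8  30.4]
69 n 13 x med/max -15.0 -10.4 y [-30.1   3.2]
75 n 42 x med/max -11.1 -7.9 y [-10.6   8.6]
81 n 20 x med/max -12.9 -9.0 y [-11.6  13.5]
```

Run:
```python
from st import *
c=pickle.load(open('s3.pkl','rb'))
for u in (314,318,322):
  for v in range(140,186,3):
    p=pts(c,[[u,v]]);print(u,v,rel(p[0]),c['frame'][v,u])
w=shot('wrist','w3');print(rel(w['eye']))
cv2.imwrite('pics/z3.png',np.hstack([cv2.resize(c['frame'][140:200,280:360,::-1],(400,300),interpolation=0),cv2.resize(w['frame'],(400,300))[:,:,::-1]]))
st()
```

```text
314 140 [ -5.2 -14.8 134.5] [30 21 16]
314 143 [ -8.4 -12.7 127.8] [24 17 15]
314 146 [ -9.2 -12.1 122.6] [27 20 14]
314 149 [ -8.  -12.8 118.7] [27 17 10]
314 152 [-10.  -11.4 112.6] [29 23 14]
314 155 [-13.9  -8.9 105.2] [27 18 15]
314 158 [-15.2  -8.   99.5] [28 20 14]
314 161 [-13.9  -8.7  95.4] [28 20 16]
314 164 [-15.1  -7.8  89.6] [26 20 12]
314 167 [-13.2  -8.9  85.9] [30 24 17]
314 170 [-13.8  -8.5  80.5] [28 20 12]
314 173 [-20.5  -4.2  70.6] [54 43 38]
314 176 [-20.7  -3.9  65.2] [37 24 23]
314 179 [-19.9  -4.3  60.5] [22 12  5]
314 182 [-19.3  -4.6  55.7] [24 15  8]
314 185 [-15.8  -6.7  53. ] [24 16 11]
318 140 [ -8.5  -6.2 130.7] [18 12  5]
318 143 [ -8.8  -5.9 125.8] [29 20 17]
318 146 [ -9.4  -5.4 120.7] [25 18 11]
318 149 [ -9.6  -5.1 115.8] [27 20 14]
318 152 [ -7.6  -6.3 112.3] [21 15  8]
318 155 [-11.7  -3.6 104.8] [50 45 42]
318 158 [-10.9  -3.9 100.4] [55 51 47]
318 161 [-10.8  -3.9  95.5] [59 52 50]
318 164 [-11.5  -3.3  90.1] [56 49 48]
318 167 [-10.9  -3.6  85.5] [56 50 48]
318 170 [-9.9 -4.1 81.1] [55 50 46]
318 173 [-11.9  -2.7  74.6] [58 50 46]
318 176 [-2
[... 207 characters left out ...]
8. ] [23 18 11]
322 146 [-13.    3.7 116.5] [28 21 19]
322 149 [-13.1   3.9 111.6] [24 21 14]
322 152 [-13.7   4.4 106.4] [42 35 33]
322 155 [-11.1   2.9 103.2] [43 36 31]
322 158 [-9.8  2.2 99.2] [39 34 30]
322 161 [-9.9  2.4 94.1] [41 33 28]
322 164 [-11.2   3.4  88.3] [40 35 31]
322 167 [-10.2   2.9  83.9] [39 36 33]
322 170 [-9.9  2.8 79.1] [46 40 33]
322 173 [-9.1  2.5 74.5] [39 37 30]
322 176 [-22.   11.1  59.8] [26 16  8]
322 179 [-19.3   9.5  56.5] [29 24 18]
322 182 [-18.4   9.1  51.8] [29 18 11]
322 185 [-16.3   7.9  48. ] [24 13  8]
[ 56.8   0.5 213. ]
t 3.75 tcp rel hinge mm [-20.6   0.2  41.8] yaw -25.23 tilt [-0.  0. -1.] F bx,by,z [-0.1   0.51 -0.04] gap -4.551396017996151e-06
```

View pics/z3.png

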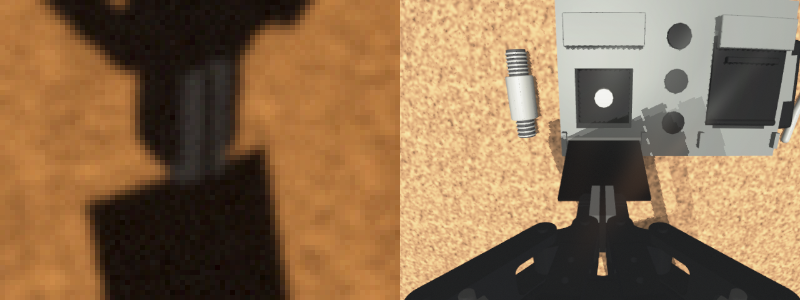

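The tips seem to end about 72 mm above the deck, although the TCP reads 42 mm. I'll check that in the s2 depth, where the hand hung free, and in the wrist depth.

Run:
```python
from st import *
def go(n,x0,win=25):
    c=pickle.load(open(n+'.pkl','rb'))
    v,u=np.mgrid[0:480,0:640]; P=pts(c,np.c_[u.ravel(),v.ravel()]); d=P-H
    q=np.c_[d@bx,d@by,d[:,2]]*1e3
    m=(c['depth'].ravel()>0)&(abs(q[:,0]-x0)<win)&(abs(q[:,1])<25)&(q[:,2]>30)
    q=q[m];print(n,len(q))
    for z in range(40,240,8):
        k=(q[:,2]>=z)&(q[:,2]<z+8)
        if k.sum()>2:print(z,k.sum(),np.percentile(q[k,0],[5,50,95]).round(1),np.percentile(q[k,1],[3,97]).round(1))
go('s2',-75);go('w3',-20)
```

```text
s2 2515
160 15 [-82.7 -70.4 -65.8] [-5.8  5.8]
168 71 [-74.8 -66.  -63.5] [-12.1  11.4]
176 113 [-79.3 -67.9 -63.5] [-12.7  13.4]
184 125 [-79.8 -67.9 -63.7] [-13.4  13. ]
192 119 [-79.9 -68.  -63.8] [-13.1  13.1]
200 107 [-77.2 -67.6 -63.4] [-13.6  13.2]
208 163 [-69.9 -64.5 -61.7] [-23.5  22.8]
216 230 [-84.1 -64.9 -62.4] [-23.5  24.3]
224 128 [-86.3 -64.1 -59.4] [-15.4  15.4]
232 195 [-87.3 -60.5 -57.6] [-15.7  15.8]
w3 33413
40 1355 [-15.7 -14.2 -12.6] [-23.4  23.5]
48 1479 [-18.5 -17.  -15.5] [-23.5  23.5]
56 1131 [-21.3 -19.8 -18.3] [-24.  24.]
64 501 [-24.8 -22.3 -21. ] [-24.3  24.4]
72 338 [-14.   -9.8  -9.3] [-10.8  11.8]
80 785 [-14.1 -10.3  -9.2] [-12.2  13.4]
88 847 [-14.  -10.2  -9.2] [-12.2  13.4]
96 861 [-13.7 -10.   -9.2] [-12.2  13.6]
104 1251 [-28.9 -11.4  -8.3] [-10.1  11.1]
112 2869 [-26.3  -8.8  -6.9] [-21.6  21.9]
120 4649 [-27.2  -9.2  -7.9] [-24.4  24.5]
128 1000 [-21.4  -8.6  -3.8] [-24.8  24.5]
136 2933 [-10.7  -3.5  -2.8] [-14.8  16.1]
144 4959 [-10.5  -3.8  -2.8] [-16.2  17.3]
152 6011 [-10.   -3.7  -2.7] [-21.1  21.9]
160 950 [-3.4 -2.2 -0.8] [-17.   18.2]
```

In both views the real fingertips end about 30 mm behind the reported TCP, so I only passed over the cover. I'll plan with a tip 30 mm above the TCP: back off, go down and push again.

send_rows:
  targets:
    - {"tx": 0, "ty": 0, "tz": -0.03, "turn": 0, "gripper": 0}
    - {"tx": -0.05, "ty": 0, "tz": -0.03, "turn": 0, "gripper": 0}
    - {"tx": -0.09, "ty": 0, "tz": -0.03, "turn": 0, "gripper": 0}
    - {"tx": -0.09, "ty": 0, "tz": 0.05, "turn": 0, "gripper": 0}
    - {"tx": -0.09, "ty": 0, "tz": 0.05, "turn": 0, "gripper": 0}
    - {"tx": -0.05, "ty": 0, "tz": 0.05, "turn": 0, "gripper": 0}
    - {"tx": -0.035, "ty": 0, "tz": 0.05, "turn": 0, "gripper": 0}
    - {"tx": -0.025, "ty": 0, "tz": 0.05, "turn": 0, "gripper": 0}
    - {"tx": -0.015, "ty": 0, "tz": 0.05, "turn": 0, "gripper": 0}
    - {"tx": -0.007, "ty": 0, "tz": 0.05, "turn": 0, "gripper": 0}
    - {"tx": 0, "ty": 0, "tz": 0.05, "turn": 0, "gripper": 0}
    - {"tx": 0, "ty": 0, "tz": 0.05, "turn": 0, "gripper": 0}

```text
t: 5.25
position: [0.5339, -0.0085, 0.1717]
orientation: [0.976, -0.218, -0.0, -0.0]
wrist_force: [0.5, 1.7, -0.0]
finger_gap: 0.0002
finger_force: 0.0
```

Run:
```python
from cov import *
st();shot('scene','s4');cov('s4')
```

```text
t 5.25 tcp rel hinge mm [-20.4   0.2  11.7] yaw -25.23 tilt [-0.  0. -1.] F bx,by,z [-0.23  1.72 -0.04] gap 0.00022255433283151533
s4 1536
9 n 117 x med/max 0.4 4.0 y [-31.5  29.6]
15 n 122 x med/max 0.3 3.0 y [-30.1  30.7]
21 n 114 x med/max 0.0 3.3 y [-30.   29.7]
27 n 116 x med/max -0.0 2.7 y [-30.4  30.2]
33 n 121 x med/max -0.2 1.7 y [-30.1  29.9]
39 n 127 x med/max -0.5 2.2 y [-30.3  29.1]
45 n 115 x med/max -0.6 1.9 y [-30.9  29.6]
51 n 130 x med/max -0.7 1.8 y [-29.8  29.7]
57 n 131 x med/max -0.7 1.3 y [-30.6  29.9]
63 n 178 x med/max -1.3 1.1 y [-30.2  29.4]
69 n 195 x med/max -2.5 2.6 y [-29.4  29.2]
75 n 55 x med/max -13.1 -8.3 y [-12.1  11.9]
81 n 15 x med/max -9.8 -8.0 y [-13.4  12.7]
```

The cover is now upright: its front face is near x = 0 at all heights and the slide is still back. I'll follow the arc down to about 20°.

send_rows:
  targets:
    - {"tx": 0.011, "ty": 0, "tz": 0.005, "turn": 0, "gripper": 0}
    - {"tx": 0.022, "ty": 0, "tz": 0.008, "turn": 0, "gripper": 0}
    - {"tx": 0.033, "ty": 0, "tz": 0.008, "turn": 0, "gripper": 0}
    - {"tx": 0.043, "ty": 0, "tz": 0.008, "turn": 0, "gripper": 0}
    - {"tx": 0.053, "ty": 0, "tz": 0.01, "turn": 0, "gripper": 0}
    - {"tx": 0.062, "ty": 0, "tz": 0.014, "turn": 0, "gripper": 0}
    - {"tx": 0.069, "ty": 0, "tz": 0.022, "turn": 0, "gripper": 0}
    - {"tx": 0.075, "ty": 0, "tz": 0.03, "turn": 0, "gripper": 0}
    - {"tx": 0.081, "ty": 0, "tz": 0.04, "turn": 0, "gripper": 0}
    - {"tx": 0.081, "ty": 0, "tz": 0.04, "turn": 0, "gripper": 0}

```text
t: 6.55
position: [0.5778, -0.0292, 0.1472]
orientation: [0.976, -0.218, -0.0, -0.0]
wrist_force: [0.5, -0.1, 2.5]
finger_gap: 0.0002
finger_force: 0.6
```

Run:
```python
from cov import *
st();c=shot('scene','s5');cov('s5',5,65)
cv2.imwrite('pics/s5c.png',cv2.resize(c['frame'][150:330,240:420,::-1],(600,600)))
```

```text
t 6.55 tcp rel hinge mm [ 28.1   0.2 -12.8] yaw -25.23 tilt [-0.001  0.    -1.   ] F bx,by,z [0.47 0.15 2.51] gap 0.00022508840214469878
s5 1081
8 n 116 x med/max 16.6 33.7 y [-34.3  29.4]
14 n 113 x med/max 31.8 50.7 y [-30.9  31.2]
20 n 232 x med/max 50.8 62.9 y [-30.5  29.2]
26 n 182 x med/max 48.1 63.9 y [-27.3  25.2]
32 n 70 x med/max 34.7 39.3 y [-13.3  14. ]
38 n 71 x med/max 35.1 39.9 y [-12.6  12.9]
44 n 70 x med/max 35.2 39.7 y [-12.7  13. ]
50 n 60 x med/max 36.2 40.2 y [-12.8  13.1]
56 n 50 x med/max 39.0 41.8 y [-14.8  21.3]
62 n 117 x med/max 39.2 42.9 y [-28.9  31.4]
```

View pics/s5c.png

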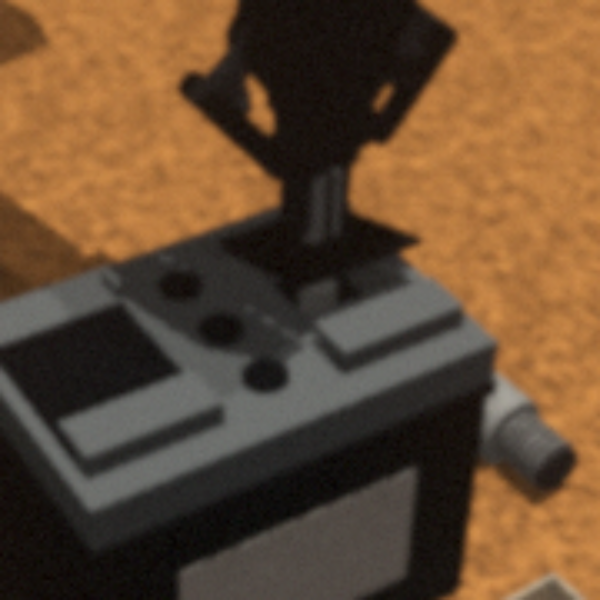

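The cover is folded to about 20° with its edge still short of and above the lip. I'll check the edge's x before pressing.

Run:
```python
from st import *
c=pickle.load(open('s5.pkl','rb'))
v,u=np.mgrid[0:480,0:640]; P=pts(c,np.c_[u.ravel(),v.ravel()]); d=P-H
q=np.c_[d@bx,d@by,d[:,2]]*1e3
q=q[(abs(q[:,1])<34)&(abs(q[:,1])>16)&(q[:,2]>14)&(q[:,2]<40)&(q[:,0]>20)&(q[:,0]<90)]
for y0,y1 in((-34,-16),(16,34)):
    k=q[(q[:,1]>y0)&(q[:,1]<y1)];print(len(k),np.percentile(k[:,0],[50,90,97,100]).round(1),np.percentile(k[:,2],[10,50,90]).round(1))
    e=k[k[:,0]>np.percentile(k[:,0],80)];print(np.median(e,0).round(1)); print(np.polyfit(k[:,0],k[:,2],1))
```

```text
140 [50.9 65.7 66.8 67. ] [15.3 20.9 24.5]
[ 65.8 -23.1  24. ]
[0.29077628 5.32465522]
91 [55.6 66.6 67.5 67.9] [17.8 22.4 25. ]
[66.6 23.4 24.3]
[0.24796059 8.08425944]
```

send_rows:
  targets:
    - {"tx": 0.002, "ty": 0, "tz": 0.008, "turn": 0, "gripper": 0}
    - {"tx": 0.004, "ty": 0, "tz": 0.015, "turn": 0, "gripper": 0}
    - {"tx": 0.005, "ty": 0, "tz": 0.02, "turn": 0, "gripper": 0}
    - {"tx": 0.005, "ty": 0, "tz": 0.023, "turn": 0, "gripper": 0}
    - {"tx": 0.005, "ty": 0, "tz": 0.023, "turn": 0, "gripper": 0}

```text
t: 7.22
position: [0.5806, -0.0305, 0.135]
orientation: [0.976, -0.218, 0.0, -0.0]
wrist_force: [-4.4, -0.7, 13.4]
finger_gap: 0.0002
finger_force: 6.6
```

```bash
cat > edge.py <<'E'
from st import *
import sys
def edge(n):
    c=pickle.load(open(n+'.pkl','rb'))
    v,u=np.mgrid[0:480,0:640]; P=pts(c,np.c_[u.ravel(),v.ravel()]); d=P-H
    q=np.c_[d@bx,d@by,d[:,2]]*1e3; dark=c['frame'].reshape(-1,3).max(1)<45
    for y0,y1 in((-30,-16),(16,30)):
        k=q[(q[:,1]>y0)&(q[:,1]<y1)&(q[:,0]>0)&(q[:,0]<95)&(abs(q[:,2])<35)]
        print(n,y0,[(x,np.median(k[(k[:,0]>=x)&(k[:,0]<x+5),2]).round(1)) for x in range(20,95,5) if ((k[:,0]>=x)&(k[:,0]<x+5)).sum()>2])
    k=q[dark&(q[:,1]>-30)&(q[:,1]<-15)&(q[:,0]>20)&(q[:,0]<95)&(abs(q[:,2])<35)]
    if len(k): print('dark max x',np.percentile(k[:,0],[90,98]).round(1))
E
python3 - <<'E'
from edge import *
st();c=shot('scene','s6');edge('s6')
E
```

```text
t 7.22 tcp rel hinge mm [ 31.2   0.2 -25. ] yaw -25.22 tilt [ 0.001 -0.    -1.   ] F bx,by,z [-3.68 -2.51 13.37] gap 0.00018250830044630134
s6 -30 [(20, np.float64(1.9)), (25, np.float64(1.9)), (30, np.float64(1.9)), (35, np.float64(2.4)), (40, np.float64(2.2)), (45, np.float64(2.4)), (50, np.float64(4.3)), (55, np.float64(2.2)), (60, np.float64(2.7)), (65, np.float64(2.6)), (70, np.float64(-1.2)), (75, np.float64(10.1)), (80, np.float64(10.5)), (85, np.float64(10.7)), (90, np.float64(10.7))]
s6 16 [(20, np.float64(2.5)), (25, np.float64(2.3)), (30, np.float64(2.5)), (35, np.float64(2.6)), (40, np.float64(2.4)), (45, np.float64(2.2)), (50, np.float64(3.5)), (55, np.float64(2.5)), (60, np.float64(2.5)), (65, np.float64(2.8)), (75, np.float64(11.3)), (80, np.float64(11.3)), (85, np.float64(11.1)), (90, np.float64(10.9))]
dark max x [64.1 70.2]
```

The cover is flat with its edge at about x 70, short of the lip at 76. I'm pressing with 13 N, so I'll ease off about 1 mm and push forward along the plate against the ridge.

send_rows:
  targets:
    - {"tx": 0, "ty": 0, "tz": -0.0015, "turn": 0, "gripper": 0}
    - {"tx": 0.006, "ty": 0, "tz": -0.0015, "turn": 0, "gripper": 0}
    - {"tx": 0.011, "ty": 0, "tz": -0.0015, "turn": 0, "gripper": 0}
    - {"tx": 0.016, "ty": 0, "tz": -0.0015, "turn": 0, "gripper": 0}
    - {"tx": 0.021, "ty": 0, "tz": -0.0015, "turn": 0, "gripper": 0}
    - {"tx": 0.026, "ty": 0, "tz": -0.0015, "turn": 0, "gripper": 0}
    - {"tx": 0.031, "ty": 0, "tz": -0.0015, "turn": 0, "gripper": 0}
    - {"tx": 0.034, "ty": 0, "tz": -0.0015, "turn": 0, "gripper": 0}
    - {"tx": 0.034, "ty": 0, "tz": -0.0015, "turn": 0, "gripper": 0}

```text
t: 8.4
position: [0.599, -0.039, 0.1349]
orientation: [0.976, -0.218, -0.0, -0.0]
wrist_force: [-3.3, 2.0, 5.8]
finger_gap: 0.0002
finger_force: 3.5
```

Run:
```python
from edge import *
st();c=shot('scene','s7');edge('s7')
```

```text
t 8.4 tcp rel hinge mm [ 51.4   0.4 -25.1] yaw -25.22 tilt [-0.001  0.001 -1.   ] F bx,by,z [-3.87  0.43  5.77] gap 0.00021616427783597393
s7 -30 [(20, np.float64(2.2)), (25, np.float64(2.8)), (30, np.float64(2.2)), (35, np.float64(2.6)), (40, np.float64(2.6)), (45, np.float64(2.3)), (50, np.float64(2.2)), (55, np.float64(2.5)), (60, np.float64(2.0)), (65, np.float64(4.3)), (70, np.float64(5.9)), (75, np.float64(10.1)), (80, np.float64(11.0)), (85, np.float64(10.8)), (90, np.float64(10.9))]
s7 16 [(40, np.float64(2.5)), (45, np.float64(2.2)), (50, np.float64(2.3)), (55, np.float64(2.9)), (60, np.float64(2.3)), (65, np.float64(5.9)), (70, np.float64(8.7)), (75, np.float64(11.0)), (80, np.float64(11.0)), (85, np.float64(10.9)), (90, np.float64(11.1))]
dark max x [77.4 85. ]
```

The cover has slid in about 13 mm and lies flat under the lip. I'll push the last few millimetres to the stop.

send_rows:
  targets:
    - {"tx": 0.003, "ty": 0, "tz": 0, "turn": 0, "gripper": 0}
    - {"tx": 0.006, "ty": 0, "tz": 0, "turn": 0, "gripper": 0}
    - {"tx": 0.007, "ty": 0, "tz": 0, "turn": 0, "gripper": 0}
    - {"tx": 0.007, "ty": 0, "tz": 0, "turn": 0, "gripper": 0}

```text
t: 8.95
position: [0.602, -0.0404, 0.1349]
orientation: [0.976, -0.218, -0.001, -0.0]
wrist_force: [-10.8, 4.2, 10.8]
finger_gap: -0.0004
finger_force: 8.6
```

```bash
python3 st.py
```

```text
t 8.95 tcp rel hinge mm [ 54.7   0.4 -25.1] yaw -25.21 tilt [-0.002  0.001 -1.   ] F bx,by,z [-11.61  -0.78  10.79] gap -0.0003615471048731287
```

The force rose to 11.6 N with the slide at its end, so it is at the stop. I'll ease off and lift straight away.

send_rows:
  targets:
    - {"tx": -0.002, "ty": 0, "tz": -0.002, "turn": 0, "gripper": 0}
    - {"tx": -0.003, "ty": 0, "tz": -0.01, "turn": 0, "gripper": 0}
    - {"tx": -0.005, "ty": 0, "tz": -0.04, "turn": 0, "gripper": 0}
    - {"tx": -0.05, "ty": 0, "tz": -0.14, "turn": 0, "gripper": 0}
    - {"tx": -0.1, "ty": 0, "tz": -0.24, "turn": 0, "gripper": 0}
    - {"tx": -0.15, "ty": 0, "tz": -0.3, "turn": 0, "gripper": 0}
    - {"tx": -0.15, "ty": 0, "tz": -0.3, "turn": 0, "gripper": 0}
    - {"tx": -0.15, "ty": 0, "tz": -0.3, "turn": 0, "gripper": 0}

```text
t: 9.95
position: [0.5214, -0.0026, 0.3153]
orientation: [0.976, -0.218, 0.0, -0.0]
wrist_force: [0.4, 0.1, 0.2]
finger_gap: 0.0001
finger_force: 0.0
```

```bash
python3 - <<'E'
from edge import *
st();c=shot('scene','s8');edge('s8')
cv2.imwrite('pics/s8c.png',cv2.resize(c['frame'][150:330,220:400,::-1],(600,600)))
E
sed -i "s/'t1','s1'/'s8',/" fit.py; python3 fit.py
```

```text
t 9.95 tcp rel hinge mm [-34.3   0.2 155.3] yaw -25.22 tilt [ 0.001 -0.    -1.   ] F bx,by,z [0.29 0.24 0.22] gap 0.00011369365579395377
s8 -30 [(20, np.float64(2.5)), (25, np.float64(2.5)), (30, np.float64(3.0)), (35, np.float64(3.6)), (40, np.float64(3.5)), (45, np.float64(3.2)), (50, np.float64(3.7)), (55, np.float64(3.8)), (60, np.float64(4.0)), (65, np.float64(6.1)), (70, np.float64(3.8)), (75, np.float64(10.2)), (80, np.float64(10.7)), (85, np.float64(10.7)), (90, np.float64(11.3))]
s8 16 [(20, np.float64(2.9)), (25, np.float64(3.0)), (30, np.float64(3.3)), (35, np.float64(3.5)), (40, np.float64(3.5)), (45, np.float64(4.2)), (50, np.float64(4.1)), (55, np.float64(4.2)), (60, np.float64(4.8)), (65, np.float64(7.8)), (70, np.float64(6.8)), (75, np.float64(10.7)), (80, np.float64(11.0)), (85, np.float64(11.1)), (90, np.float64(11.3))]
dark max x [68.5 74.4]
s8 [ 107  114  114  519 3088 1264 1353  429  198  297  918   87    0    0]
8438 ((572.5228881835938, -92.82685089111328), (198.0516357421875, 135.12158203125), 64.43095397949219)Traceback (most recent call last):
  File "fit.py", line 11, in <module>
    q=P[hi]; print('cover',len(q),q.mean(0) if len(q) else 0, q.max(0),q.min(0))
                                                              ~~~~~^^^
    return umr_maximum(a, axis, None, out, keepdims, initial, where)
ValueError: zero-size array to reduction operation maximum which has no identity
```

View pics/s8c.png

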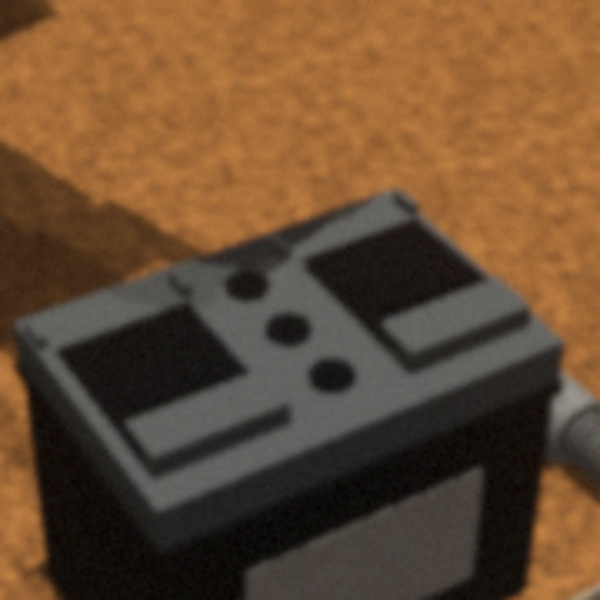

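The open cover, at (395,265), now sits tucked under its lip like its neighbour at (150,360). It rests against the lip's underside by its own spring, the battery has not moved, and the hand is clear.

```bash
python3 -c "
from plant import *
print(job_done())"
```

```text
the job is handed in; nothing more can be done
None
```

The open cover is folded over its post, pushed in to the end stop under its lip and staying shut with the hand clear; the battery didn't move, and the job was handed in at about 10 s of the 42 s allowed.

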